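# Run the loaded gauging carriage home and drop its keeper

### The arm

A 6-joint arm with a two-finger parallel gripper is mounted at the origin on the work surface. World frame = base frame: x ahead of the robot, y to its left, z up, the work surface at z = 0. Lengths are in m, angles in rad, forces in N, time in s.
With the tool pointing down it reaches from about 0.3 to 0.75 m from the base axis. Payload 8.5 kg.
Tool frame: the origin (TCP) lies midway between the tips of the shut fingers; the grasp point (between the pads) lies behind it (arm.grasp_offset is the z of the grasp point in the tool frame, in m); z points along the fingers, y is the direction in which the jaws open and shut (so a half turn about z gives the same grasp; the last joint's range is limited). The gripper opens to 88 mm and grips with 3 to 60 N. Pads are 18 mm wide; open, the fingers measure 123 mm over their backs; the gripper's body (75 mm by 187 mm) begins 45 mm behind the grasp point.
Start: joints at [-1.34, 0.381, 1.297, -0, 1.464, -0.215], TCP at [0.237, -0.496, 0.239] pointing down, gripper open.
Joint ranges: [-3.11, 3.11], [-0.89, 2.33], [0.22, 2.48], [-1.42, 4.56], [0.17, 2.85], [-2.88, 2.88]. Speed limits (rad/s): [2.39, 2.39, 3.14, 3.14, 3.14, 3.14].

### API

Orientations are given as a unit quaternion [x, y, z, w].
In Python, from cell import arm gives the robot as it stands.
- The arm moves only by the tool step_arm, never from a script. Its argument "targets" is text: rows parted by semicolons, each of 5 numbers parted by spaces: the closure, from -1 (fully open) to 1 (shut), then the shift along the world's x, y, z in mm, then the turn about the world's z in rad. A call has 1 to 5 rows; each row is the pose to reach, as a shift and turn from the pose commanded when the call began; what a row does not reach only later rows make up. A row lasts 1/12 s, in which the tool goes at most 41.7 mm and 7.16 degrees, less where a joint would pass 70% of its speed; a pose out of reach is approached as far as the arm can. A call with a gripper value outside its range is refused whole. The fingers move at their own pace and stop on an object; "force" is the grip in N (left out, the last holds). Time passes only in rows, so rows that repeat a pose let the fingers close. It gives the time, the measured TCP pose, the force and the opening at its end, in the units of the state.
- arm.observe(): the state, without advancing time (a new reading comes with each control period).
- arm.snapshot(name): name is "scene" or "side" or "wrist"; returns the picture (384x512x3 uint8, red, green, blue); there is no depth.
- arm.get_calibration(name): a dict with "vertical_fov" (degrees; the focal length in pixels is half the picture's height over the tangent of half this angle, whatever the lens; pixels are square), "cx", "cy" (the principal point, pixels), "rvec" (rotation vector, rad) and "tvec" (3), from world to camera coordinates, as OpenCV has them. Camera axes: x right, y down, z forward; pixel columns grow to the right and rows downward; lengths in m; the calibration is good to about 2 mm. A picture is of the moment at which its call begins: read the wrist's pose just before it. get_calibration takes no time and is no camera call; for the wrist camera it gives the pose at the moment of the call.
- arm.sign_off(): hands the job in, once; it reports no verdict.
The state is a dict: "clock": time; "q": joint angles; "joint_vel": joint speeds; "joint_torque": joint torques, N m; "position": TCP position; "orientation": TCP orientation; "contact_force": force on the tool from outside, world axes, zero at the start; "torque": the same for the moment, N m; "opening": finger opening in m.
Only numpy, scipy, OpenCV 4.12 (cv2) and the standard library are available. Lean on these libraries where they do the work, as an engineer would, in place of code of your own. Each camera call takes 0.05 s, during which the arm holds its last target. There are 200 camera calls.

### The job

With your fingertips, push the gauging carriage by its blue end plate along its rails until it is fully home against the stop under the dial indicator, then push the red hinged keeper flap over until it lies flat across the rails behind the carriage. The taper roller cone on the carriage must ride along standing on its dark pad without being touched or lifted, and the other gauges and things on the granite stay where they are. Draw back clear of everything at the end.

Things in the scene. Friction and masses are not known exactly. Their poses are not given: they have to be found in the camera images.
- gauge_bed: grey cast bed fixed on the granite (granite top 20 mm above the work surface), 470 x 150. Origin: on its underside, centre line, right below the carriage's push face when fully home. x along the rails to the stop (push direction), y left across them, z up. 'High' below means above this origin. Bed top 20 high; steel rails at y = +-60, 14 wide, tops 43 high, x -165 to 205.
- indicator (a point): centre of the dial indicator (56 dia, 22 thick along the bed's x, facing the robot) fixed over the cone's home place: bed x = 112, y = 0, 155 high. Its arm runs from it to a column at bed x = 245, 220 high.
- carriage (a joint): travel of the carriage in m: 0 = fully home against the stop, grows as it is drawn out toward the robot (bed -x), at most 0.115. Stays where it is left; about 2 N of sliding friction, and a hard stop at 0. Starts 0.07 to 0.10 out.
- push_face (a point): centre of the robot-side face of the carriage's upright blue end plate (98 wide across the rails, 12 thick, 30 to 80 high; this point 55 high). The carriage deck reaches 156 ahead of this face between the rails, deck top 38 high. Behind the face, between the rails, all is free down to the bed top.
- pad (a point): centre of the dark non-slip pad (88 square) on the carriage deck, on which the cone stands; 105 ahead of the push face, at deck height. Axes as the bed's.
- cone: polished taper roller cone standing loose on the pad, up to 17 off its centre, 60 dia at the foot, 28 high, about 0.28 kg; origin at the centre of its underside, z up its axis. To be left untouched.
- keeper (a joint): angle of the red keeper flap in rad: 0 = lying flat on the rails across the track, 1.57 = upright, larger = leaning outward to the bed's left (+y), at most 2.65. Starts 2.05 to 2.45. A stiff hinge holds it at any angle (about 0.11 N m of friction, flap 0.11 kg), so it must be pushed all the way down.
- keeper_hinge (a point): middle of the keeper's hinge axis, which runs along the bed's x beside the left rail: bed x = -34.5, y = +68, 47 high. The flap is a plate 55 wide along the bed's x (x = -62 to -7), 6 thick, reaching 126 from this axis. Axes as the bed's.
- keeper_edge (a point): middle of the flap's free edge, 126 from the hinge axis.
- spare_cone_center (a point): the spare taper roller cone, loose, dia 60 x 28 high; point on its axis half-way up
- disc (a point): the grey cast setting disc, loose, dia 70 x 24 high; point on its axis 12 above its underside
- ring (a point): a polished steel ring gauge, loose, dia 64 x 22 high; point on its axis half-way up
- plug (a point): a plug gauge lying in a small wooden rest, loose, 100 x 60 x 37 high; point 20 above its underside
- brush_grip (a point): a bench brush lying on the granite, loose; point on its handle
- stone (a point): a red-brown oil stone, loose, 120 x 45 x 22 high; point at its centre

How it is judged:
On the way, in this order (a step that is already met when the one before it is completed fails the run):
1. the carriage is fully home, with the keeper still open and the cone standing on its pad (value of joint carriage below 0.004 m and value of joint keeper above 1 rad and horizontal distance between cone and pad below 0.032 m and z of cone in the frame of pad between -0.006 and 0.008 m and angle between cone's own z axis and vertical below 0.12 rad), for 0.2 s.
2. the keeper lies flat across the rails with the carriage home (value of joint keeper below 0.07 rad and value of joint carriage below 0.004 m), for 0.2 s.
At the end, for the whole second after the job is handed in: carriage within 4 mm of its stop, keeper within 0.07 rad (4 degrees) of flat, both at rest; the cone standing on the pad within 32 mm of the pad's centre and 0.12 rad of upright; every other loose thing within 20 mm of its start (all of step 2 and velocity of joint keeper below 0.05 rad/s and velocity of joint carriage below 0.01 m/s and horizontal distance between cone and pad below 0.032 m and z of cone in the frame of pad between -0.006 and 0.008 m and angle between cone's own z axis and vertical below 0.12 rad and distance of each of spare_cone_center, disc, ring, plug, brush_grip, stone from where it was at the start of the episode below 0.02 m); the robot touches nothing.
It fails at once if the keeper is pushed over before the carriage is home (value of joint keeper below 1 rad and value of joint carriage above 0.006 m).
It fails at once if the cone is touched by the robot (contact force between any of the fingers, the arm and cone above 0.5 N).
It fails at once if the cone is lifted, tipped or slides off its pad (not (horizontal distance between cone and pad below 0.036 m and z of cone in the frame of pad below 0.01 m and angle between cone's own z axis and vertical below 0.25 rad)).
It fails at once if another thing on the granite is displaced or lifted (distance of any of spare_cone_center, disc, ring, plug, brush_grip, stone from where it was at the start of the episode above 0.02 m).
It also fails if it takes over 54 s, if anything falls off the work surface, if the arm or the gripper's body presses on something with over 40 N, if the wrist force passes 120 N, or if a joint passes its speed limit or range.

## Working session

There is one attempt and no reset: what is moved stays moved. The work goes in short steps, Python scripts to look and compute and a tool call to move; the robot and the scene stay as the last step left them, time stands still between calls to the robot, and variables do not carry over. Pictures are saved under pics/ and viewed, about 8 in all and at most 12, crops included, and the job is handed in when it is done.

Besides the shell and the picture viewer there is one more tool, called after ">>>" by a JSON object that holds its "name" and its "arguments". step_arm: Moves the arm, as the interface text tells. Its arguments: {"type":"object","properties":{"targets":{"type":"string"},"force":{"type":"number"}},"required":["targets"]}

```bash
mkdir -p pics
python3 - <<'E'
from cell import arm
import cv2
for n in("scene","side"):
    im=arm.snapshot(n); cv2.imwrite(f"pics/{n}0.png",cv2.cvtColor(im,cv2.COLOR_RGB2BGR))
    print(arm.get_calibration(n))
s=arm.observe();print(s['clock'],s['position'],s['orientation'],s['opening'],arm.grasp_offset)
E
```

```text
{'vertical_fov': 56.92104236510012, 'cx': 255.1071347664877, 'cy': 195.1340458709861, 'rvec': array([ 2.03575443,  1.28773512, -0.54061894]), 'tvec': array([-0.24433452, -0.27977077,  1.5275181 ])}
{'vertical_fov': 53.54241581573217, 'cx': 247.5211807170897, 'cy': 188.80529536441213, 'rvec': array([ 0.37252305, -2.75314483,  1.22216192]), 'tvec': array([0.5904682 , 0.20680543, 1.1452437 ])}
0.1 [ 0.23708272 -0.49599955  0.23820446] [ 9.75264799e-01  2.21038789e-01 -1.62528079e-07 -6.51874164e-04] 0.08791606571718853 -0.0187
```

View pics/scene0.png

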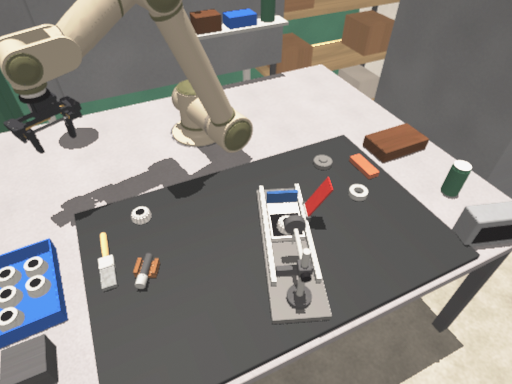

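View pics/side0.png

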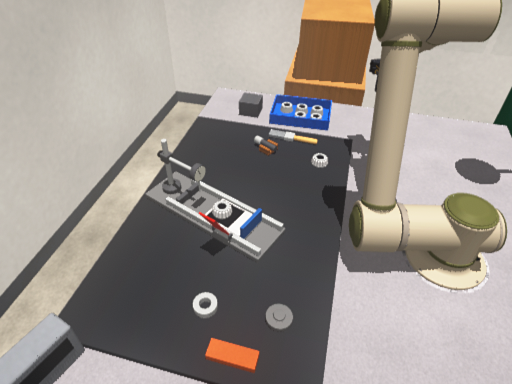

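The scene picture shows the bed at about (260-325, 185-320), the keeper at (318,197) and the blue plate at (282,196). The side picture shows the bed at about (150-285, 140-255). I'll zoom in on both for picking points.

Run:
```python
import cv2,numpy as np
a=cv2.imread("pics/scene0.png")[172:322,245:345]; b=cv2.imread("pics/side0.png")[135:260,140:290]
a=cv2.resize(a,None,fx=4,fy=4,interpolation=cv2.INTER_CUBIC); b=cv2.resize(b,None,fx=2.6,fy=2.6,interpolation=cv2.INTER_CUBIC)
cv2.imwrite("pics/a.png",a)
b=cv2.imread("pics/side0.png")[135:260,140:290]
cv2.imwrite("pics/b.png",cv2.resize(b,None,fx=5,fy=4.8*5/4.8*1.0 if 0 else 4.8,interpolation=cv2.INTER_CUBIC)[:600,:800])
```

```text
(no output)
```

View pics/a.png

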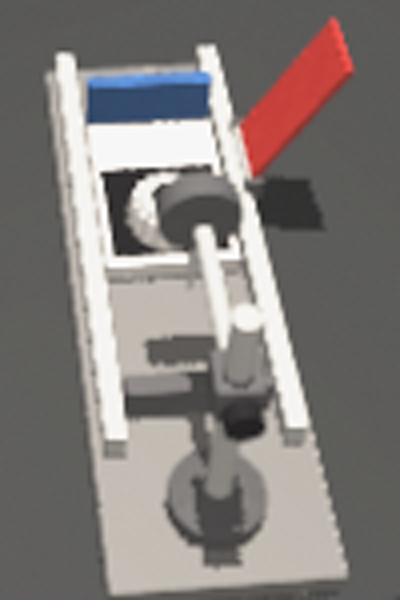

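View pics/b.png

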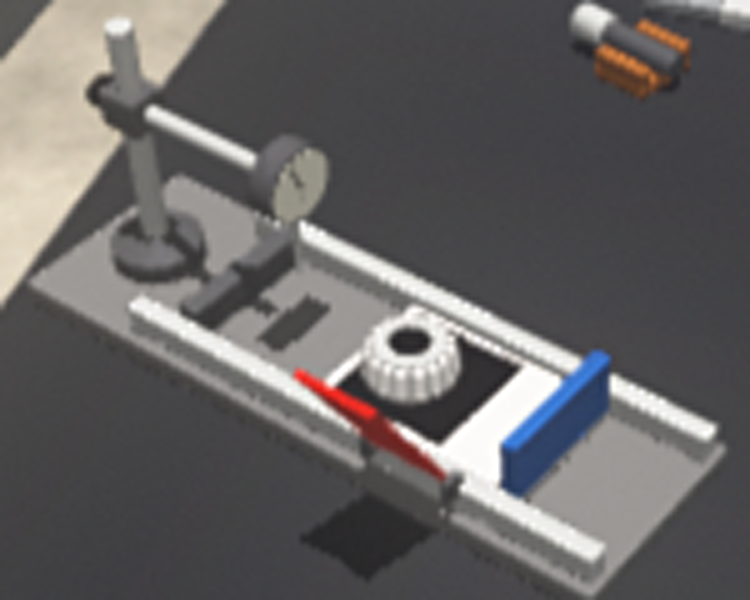

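```bash
cat > h.py <<'E'
import cv2,numpy as np
from cell import arm
def proj(P,n,cal=None):
    c=cal or arm.get_calibration(n); f=192/np.tan(np.radians(c['vertical_fov']/2))
    K=np.array([[f,0,c['cx']],[0,f,c['cy']],[0,0,1]])
    return cv2.projectPoints(np.array(P,float).reshape(-1,3),c['rvec'],c['tvec'],K,None)[0][:,0]
def bed2w(p,b):
    x,y,yaw=b; c,s=np.cos(yaw),np.sin(yaw); p=np.atleast_2d(np.array(p,float))/1000
    return np.c_[x+c*p[:,0]-s*p[:,1], y+s*p[:,0]+c*p[:,1], p[:,2]+.02]
E
cat > fit.py <<'E'
from h import *
from scipy.optimize import least_squares
A=[(205,-67,104,443),(205,-53,127,440),(205,53,284,432),(205,67,306,429),(-165,-67,56,53),(-165,-53,72,52),(-165,53,198,46),(-165,67,213,44)]
B=[(-165,67,588,558),(-165,53,606,546),(205,67,130,308),(205,53,146,297),(-165,-53,702,440),(-165,-67,717,430),(205,-53,298,234)]
pa=lambda u,v:(245+(u+.5)/4-.5,172+(v+.5)/4-.5)
pb=lambda u,v:(140+(u+.5)/5-.5,135+(v+.5)/4.8-.5)
ca={n:arm.get_calibration(n) for n in('scene','side')}
def model(p):
    b=p[:3];t=p[3]*1000;k=p[4];R=[]
    def add(n,P,uv): R.append(proj(bed2w(P,b),n,ca[n])-np.array(uv))
    add('scene',[(x,y,43) for x,y,_,_ in A],[pa(u,v) for *_,u,v in A])
    add('side',[(x,y,43) for x,y,_,_ in B],[pb(u,v) for *_,u,v in B])
    add('scene',[(-t,-49,80),(-t,49,80),(12-t,-49,80),(12-t,49,80)],[pa(90,77),pa(208,73),pa(88,92),pa(211,85)])
    add('side',[(-t,49,80),(-t,-49,80),(-t,-49,30)],[pb(522,445),pb(608,360),pb(608,403)])
    e=lambda x:(x,68+126*np.cos(k),47+126*np.sin(k))
    add('scene',[e(-62),e(-7)],[pa(335,24),pa(352,70)])
    add('side',[e(-62),e(-7)],[pb(378,414),pb(297,374)])
    return np.vstack(R)
r=least_squares(lambda p:model(p).ravel(),[.55,0,0,.08,2.2],loss='soft_l1')
print(r.x.round(4)); print(model(r.x).round(1).tolist())
E
python3 fit.py
```

```text
[ 0.6644  0.0543 -0.3654  0.0951  1.0664]
[[-0.2, -1.3], [-0.6, -0.9], [0.3, -1.6], [0.1, -1.2], [-0.4, 0.2], [-0.2, 0.2], [-0.3, 0.1], [0.0, 0.4], [0.5, 0.6], [-0.3, -0.0], [-0.5, -0.6], [-0.6, -0.7], [0.5, -0.1], [-0.0, -0.8], [-9.1, -4.4], [-1.1, 0.3], [0.3, -0.4], [-0.2, -0.8], [0.2, -0.7], [-2.3, 0.7], [-0.1, -1.0], [-0.5, 1.3], [-0.5, -1.0], [-0.4, 0.3], [-1.7, 0.1], [-1.0, -0.3]]
```

Fit is good, bar one mis-picked corner. The bed origin is at about (0.664, 0.054) with yaw -0.365, the carriage is about 95 mm out, and the keeper is at about 2.08. I'll close the fingers and go to a hover behind the blue plate.

>>> {"name": "step_arm", "arguments": {"targets": "1 75 145 0 -0.2;1 75 145 0 -0.2;1 75 145 0 -0.2;1 75 145 0 -0.2;1 75 145 0 -0.2", "force": 20}}

```text
clock: 0.52
position: [0.3139, -0.346, 0.2389]
orientation: [0.992, 0.125, 0.0, -0.001]
contact_force: [0.3, 0.2, 0.9]
opening: 0.0569
```

>>> {"name": "step_arm", "arguments": {"targets": "1 75 145 0 -0.2;1 75 145 0 -0.2;1 75 145 0 -0.2;1 75 145 0 -0.2;1 75 145 0 -0.2"}}

```text
clock: 0.93
position: [0.3888, -0.2011, 0.2388]
orientation: [1.0, 0.026, 0.0, -0.001]
contact_force: [0.6, 0.4, -0.1]
opening: 0.0234
```

>>> {"name": "step_arm", "arguments": {"targets": "1 75 145 0 -0.2;1 75 145 0 -0.2;1 75 145 0 -0.2;1 75 145 0 -0.2;1 75 145 0 -0.2"}}

```text
clock: 1.35
position: [0.4637, -0.0571, 0.2386]
orientation: [0.997, -0.075, 0.0, -0.001]
contact_force: [-0.6, 0.2, 0.3]
opening: 0.0004
```

>>> {"name": "step_arm", "arguments": {"targets": "1 76 147 0 -0.21;1 76 147 0 -0.21;1 76 147 0 -0.21;1 76 147 0 -0.21;1 76 147 0 -0.21"}}

```text
clock: 1.77
position: [0.5398, 0.0894, 0.238]
orientation: [0.984, -0.179, -0.0, -0.001]
contact_force: [-1.3, -0.2, -0.3]
opening: 0.0008
```

Run:
```python
from h import *
b=(.6644,.0543,-.3654);t=95.1;k=2.075
ims=[]
for n in('side','wrist'):
    c=arm.get_calibration(n);im=cv2.cvtColor(arm.snapshot(n),cv2.COLOR_RGB2BGR)
    cv2.imwrite(f'pics/{n}1.png',im)
    P=[(x,y,43) for x in(-165,205) for y in(-67,-53,53,67)]+[(-t,s*49,80) for s in(-1,1)]+[(x,68-126*np.cos(k),47+126*np.sin(k)) for x in(-62,-7)]
    if n=='side': im=im[120:280,130:310];o=(130,120)
    else:o=(0,0)
    f=560/im.shape[1] if n=='side' else 512/512
    im=cv2.resize(im,None,fx=400/im.shape[1],fy=400/im.shape[1],interpolation=cv2.INTER_CUBIC);f=400/(180 if n=='side' else 512)
    for u,v in proj(bed2w(P,b),n,c): 
        if abs(u)<2000 and abs(v)<2000: cv2.circle(im,(int((u-o[0])*f),int((v-o[1])*f)),3,(0,255,0),1)
    ims.append(cv2.copyMakeBorder(im,0,max(0,360-im.shape[0]),0,0,cv2.BORDER_CONSTANT)[:360])
cv2.imwrite('pics/c1.png',np.hstack(ims))
```

```text
(no output)
```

View pics/c1.png

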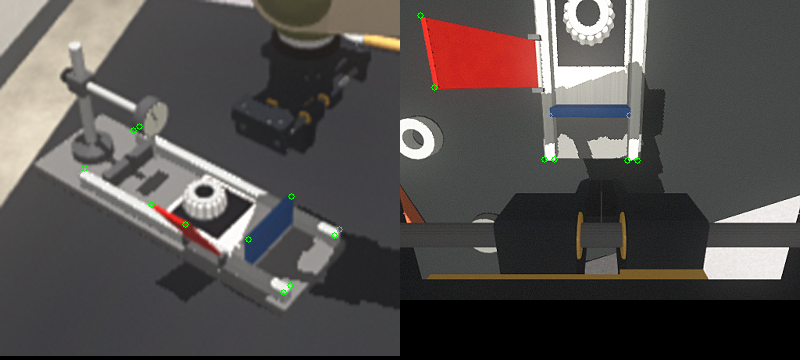

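Both views agree with the model to about a pixel: in the overlay the plate's top corners, the rail ends and the keeper edge all fall on the circles. I'll lower the tips behind the plate and then push.

>>> {"name": "step_arm", "arguments": {"targets": "1 0 0 -35 0;1 0 0 -70 0;1 0 0 -105 0;1 0 0 -140 0;1 0 0 -168 0"}}

```text
clock: 2.28
position: [0.537, 0.0836, 0.0686]
orientation: [0.983, -0.182, -0.001, 0.0]
contact_force: [0.6, 0.6, -0.5]
opening: 0.0005
```

>>> {"name": "step_arm", "arguments": {"targets": "1 4 -1 0 0;1 9 -4 0 0;1 14 -5 0 0;1 19 -7 0 0;1 23 -9 0 0"}}

```text
clock: 2.7
position: [0.5623, 0.0763, 0.0725]
orientation: [0.983, -0.181, 0.001, -0.0]
contact_force: [-1.5, 2.2, 0.9]
opening: 0.0006
```

>>> {"name": "step_arm", "arguments": {"targets": "1 4 -1.5 0 0;1 9 -3.5 0 0;1 14 -5.5 0 0;1 19 -7.5 0 0;1 24 -9 0 0"}}

```text
clock: 3.12
position: [0.5856, 0.0675, 0.0708]
orientation: [0.983, -0.181, -0.0, 0.0]
contact_force: [-2.6, -0.6, 1.8]
opening: 0.0009
```

>>> {"name": "step_arm", "arguments": {"targets": "1 5 -2 0 0;1 10 -4 0 0;1 15 -6 0 0;1 20 -8 0 0;1 25 -9.5 0 0"}}

```text
clock: 3.53
position: [0.6105, 0.058, 0.0707]
orientation: [0.983, -0.181, -0.0, 0.0]
contact_force: [-3.3, -0.4, 1.7]
opening: 0.0007
```

>>> {"name": "step_arm", "arguments": {"targets": "1 5 -2 0 0;1 10 -4 0 0;1 14 -5.5 0 0;1 18 -7 0 0;1 21 -8 0 0"}}

```text
clock: 3.95
position: [0.6315, 0.05, 0.0706]
orientation: [0.983, -0.181, -0.0, 0.0]
contact_force: [-2.4, 0.5, 2.6]
opening: 0.0003
```

>>> {"name": "step_arm", "arguments": {"targets": "1 3 -1 0 0;1 6 -2 0 0;1 9 -3.5 0 0;1 12 -4.5 0 0;1 14 -5.5 0 0"}}

```text
clock: 4.37
position: [0.6455, 0.0448, 0.0706]
orientation: [0.983, -0.181, 0.0, -0.0]
contact_force: [-1.9, 2.3, -0.3]
opening: 0.0004
```

>>> {"name": "step_arm", "arguments": {"targets": "1 1 -0.4 0 0;1 2 -0.8 0 0;1 3 -1.2 0 0;1 4 -1.5 0 0;1 5 -1.9 0 0"}}

```text
clock: 4.78
position: [0.6487, 0.0435, 0.0707]
orientation: [0.983, -0.181, -0.002, -0.0]
contact_force: [-12.8, 4.1, 6.1]
opening: 0.0005
```

>>> {"name": "step_arm", "arguments": {"targets": "1 1 -0.4 0 0;1 1 -0.4 0 0;1 1 -0.4 0 0;1 -2 1 0 0;1 -10 4 0 0"}}

```text
clock: 5.2
position: [0.641, 0.0464, 0.0711]
orientation: [0.983, -0.181, 0.001, 0.0]
contact_force: [-0.2, 0.2, -0.4]
opening: 0.0007
```

>>> {"name": "step_arm", "arguments": {"targets": "1 -18 7 0 0;1 -22 8 30 0;1 -22 8 70 0;1 -22 8 110 0;1 -22 8 145 0"}}

```text
clock: 5.62
position: [0.6185, 0.0546, 0.2189]
orientation: [0.983, -0.181, 0.002, 0.0]
contact_force: [0.5, -0.4, -0.7]
opening: 0.0005
```

Run:
```python
from h import *
b=(.6644,.0543,-.3654);t=0;k=2.075
ims=[]
for n in('side','wrist'):
    c=arm.get_calibration(n);im=cv2.cvtColor(arm.snapshot(n),cv2.COLOR_RGB2BGR)
    cv2.imwrite(f'pics/{n}2.png',im)
    P=[(-t,s*49,80) for s in(-1,1)]+[(x,68-126*np.cos(k),47+126*np.sin(k)) for x in(-62,-7)]
    o=(130,120) if n=='side' else (0,0)
    if n=='side': im=im[120:280,130:310]
    f=400/im.shape[1]
    im=cv2.resize(im,None,fx=f,fy=f,interpolation=cv2.INTER_CUBIC)
    for u,v in proj(bed2w(P,b),n,c): 
        if abs(u)<2000 and abs(v)<2000: cv2.circle(im,(int((u-o[0])*f),int((v-o[1])*f)),3,(0,255,0),1)
    ims.append(cv2.copyMakeBorder(im,0,max(0,360-im.shape[0]),0,0,cv2.BORDER_CONSTANT)[:360])
cv2.imwrite('pics/c2.png',np.hstack(ims))
s=arm.observe()
d=s['position'][:2]-np.array(b[:2]);print(s['position'],d@[.934,-.357],d@[.357,.934],s['contact_force'])
```

```text
[0.62050681 0.05450494 0.22264888] -0.041069400047747236 -0.015478456085620977 [ 0.30715191 -0.86855761 -0.69998323]
```

View pics/c2.png

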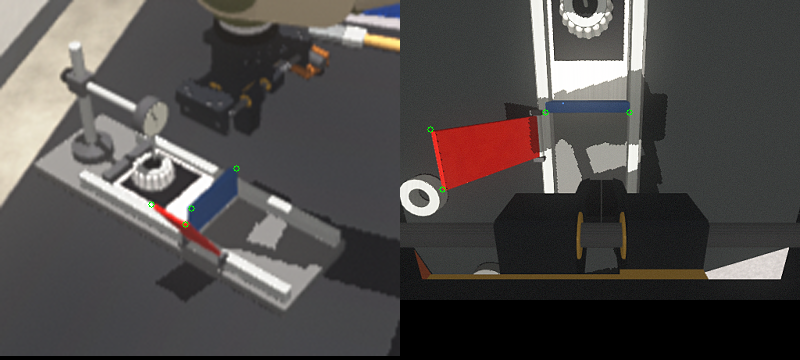

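The carriage is home: the plate's top corners sit on the zero-travel circles, the cone stands on its pad and the keeper hasn't moved. Next I'll cross over the keeper to its outer side.

>>> {"name": "step_arm", "arguments": {"targets": "1 14 33 0 0;1 28 66 0 0;1 42 99 0 0;1 56 133 0 0;1 71 168 0 0"}}

```text
clock: 6.13
position: [0.6897, 0.2241, 0.2151]
orientation: [0.983, -0.181, 0.0, 0.0]
contact_force: [0.6, -0.3, 0.3]
opening: 0.0005
```

>>> {"name": "step_arm", "arguments": {"targets": "1 0 0 -20 0;1 0 0 -40 0;1 0 0 -60 0;1 0 0 -64 0;1 0 0 -64 0"}}

```text
clock: 6.55
position: [0.6888, 0.2226, 0.1498]
orientation: [0.983, -0.181, -0.001, 0.001]
contact_force: [-0.6, -0.0, 0.4]
opening: 0.0007
```

```bash
cat > st.py <<'E'
from h import *
s=arm.observe();d=s['position'][:2]-np.array([.6644,.0543])
print(s['clock'],s['position'].round(4),'bed',(d@[.934,-.357]).round(4),(d@[.357,.934]).round(4),(s['position'][2]-.02).round(4),s['contact_force'].round(1))
E
python3 st.py
```

```text
6.55 [0.6888 0.2226 0.1498] bed -0.0373 0.1659 0.1298 [-0.6 -0.   0.4]
```

>>> {"name": "step_arm", "arguments": {"targets": "1 -3 -7.5 0 0;1 -6 -15 0 0;1 -9 -22.5 0 0;1 -12 -30 0 0;1 -14.5 -37.5 0 0"}}

```text
clock: 6.97
position: [0.6746, 0.1845, 0.153]
orientation: [0.983, -0.181, 0.001, -0.0]
contact_force: [0.7, 1.5, 1.0]
opening: 0.0005
```

>>> {"name": "step_arm", "arguments": {"targets": "1 -3 -7.5 0 0;1 -6 -15 0 0;1 -9 -22.5 0 0;1 -12 -30 0 0;1 -14.5 -37.5 0 0"}}

```text
clock: 7.38
position: [0.6596, 0.147, 0.1516]
orientation: [0.983, -0.181, -0.0, 0.0]
contact_force: [-0.5, 0.3, 0.4]
opening: 0.0004
```

```bash
python3 st.py
```

```text
7.3833 [0.6596 0.147  0.1516] bed -0.0376 0.0849 0.1316 [-0.5  0.3  0.4]
```

>>> {"name": "step_arm", "arguments": {"targets": "1 -3.6 -9.3 -1 0;1 -7.1 -18.7 -3 0;1 -11 -29 -6 0;1 -14.6 -38.3 -10.5 0;1 -17.9 -46.7 -17 0"}}

```text
clock: 7.8
position: [0.642, 0.0999, 0.1346]
orientation: [0.983, -0.181, 0.0, 0.0]
contact_force: [0.8, 0.5, 0.7]
opening: 0.0004
```

```bash
python3 st.py
python3 - <<'E'
from h import *
im=cv2.cvtColor(arm.snapshot('side'),cv2.COLOR_RGB2BGR)[90:270,130:330]
cv2.imwrite('pics/d.png',cv2.resize(im,None,fx=3,fy=3,interpolation=cv2.INTER_CUBIC))
E
```

```text
7.8 [0.642  0.0999 0.1346] bed -0.0372 0.0346 0.1146 [0.8 0.5 0.7]
```

View pics/d.png

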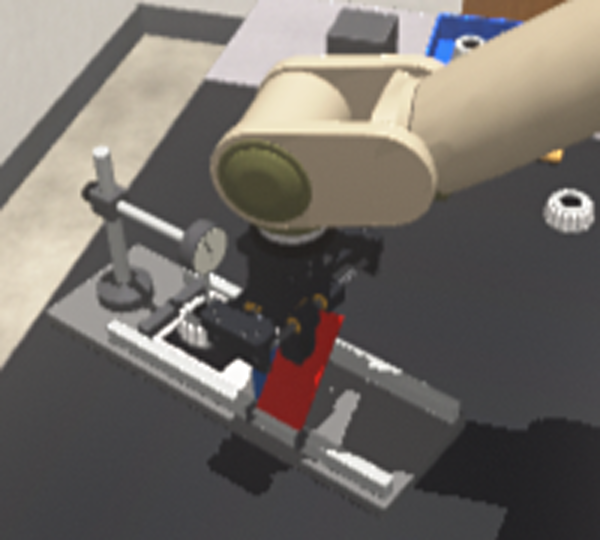

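The picture shows the flap past upright at about (300,370), with the fingertips on it and the body clear of the dial. I'll follow it down.

>>> {"name": "step_arm", "arguments": {"targets": "1 -2.9 -7.5 -7 0;1 -5.4 -14 -14.5 0;1 -7.9 -20.5 -23.5 0;1 -9.6 -25.2 -33 0;1 -11 -29 -43.5 0"}}

```text
clock: 8.27
position: [0.6309, 0.0715, 0.0903]
orientation: [0.983, -0.181, -0.0, 0.0]
contact_force: [1.3, 0.1, 0.9]
opening: 0.0007
```

>>> {"name": "step_arm", "arguments": {"targets": "1 -0.5 -1.4 -6 0;1 -0.8 -2 -11 0;1 -1 -2.6 -15 0;1 -1 -2.8 -18 0;1 -1 -2.8 -20 0"}}

```text
clock: 8.68
position: [0.6303, 0.0695, 0.071]
orientation: [0.983, -0.181, -0.0, 0.0]
contact_force: [-0.7, -0.8, -0.4]
opening: 0.0005
```

```bash
python3 st.py
```

```text
8.6833 [0.6303 0.0695 0.071 ] bed -0.0373 0.002 0.051 [-0.7 -0.8 -0.4]
```

Now I'll press down gently until it seats.

>>> {"name": "step_arm", "arguments": {"targets": "1 0 0 -1 0;1 0 0 -2 0;1 0 0 -3 0;1 0 0 -3 0;1 0 0 -3 0"}}

```text
clock: 9.1
position: [0.6304, 0.0695, 0.0703]
orientation: [0.983, -0.181, 0.001, 0.0]
contact_force: [-5.5, -0.9, 12.8]
opening: 0.0006
```

```bash
python3 st.py
```

```text
9.1 [0.6304 0.0695 0.0703] bed -0.0372 0.0021 0.0503 [-5.5 -0.9 12.8]
```

It seated at 50 mm high with 13 N. I'll hold briefly, then draw back up and away.

>>> {"name": "step_arm", "arguments": {"targets": "1 0 0 0 0;1 0 0 20 0;1 0 0 60 0;1 0 0 100 0;1 0 0 140 0"}}

```text
clock: 9.52
position: [0.63, 0.0696, 0.2102]
orientation: [0.983, -0.181, 0.0, -0.0]
contact_force: [1.2, -0.8, 0.4]
opening: 0.0006
```

>>> {"name": "step_arm", "arguments": {"targets": "1 -35 0 20 0;1 -70 0 30 0;1 -105 -10 30 0;1 -140 -20 30 0;1 -170 -30 30 0"}}

```text
clock: 9.93
position: [0.4581, 0.0396, 0.2386]
orientation: [0.984, -0.181, 0.001, -0.0]
contact_force: [-0.3, -1.6, 1.1]
opening: 0.0005
```

>>> {"name": "step_arm", "arguments": {"targets": "1 -30 -30 0 0;1 -30 -60 0 0;1 -30 -90 0 0;1 -30 -100 0 0;1 -30 -100 0 0"}}

```text
clock: 10.35
position: [0.4304, -0.0621, 0.2385]
orientation: [0.983, -0.183, 0.0, 0.0]
contact_force: [0.5, 0.4, -0.1]
opening: 0.0007
```

```bash
python3 st.py
python3 - <<'E'
from h import *
b=(.6644,.0543,-.3654)
ims=[]
for n in('scene','side'):
    c=arm.get_calibration(n);im=cv2.cvtColor(arm.snapshot(n),cv2.COLOR_RGB2BGR)
    P=[(0,s*49,80) for s in(-1,1)]+[(x,-58,50) for x in(-62,-7)]
    x0,y0=(220,160) if n=='scene' else (130,120)
    im=im[y0:y0+160,x0:x0+130] if n=='scene' else im[y0:y0+160,x0:x0+170]
    f=3.4 if n=='scene' else 2
    f=2.65
    im=cv2.resize(im,None,fx=f,fy=f,interpolation=cv2.INTER_CUBIC)
    for u,v in proj(bed2w(P,b),n,c): cv2.circle(im,(int((u-x0)*f),int((v-y0)*f)),3,(0,255,0),1)
    ims.append(im)
cv2.imwrite('pics/e.png',np.hstack(ims))
for n in('scene','side'):
    a=cv2.imread(f'pics/{n}0.png').astype(int);q=cv2.cvtColor(arm.snapshot(n),cv2.COLOR_RGB2BGR)
    cv2.imwrite(f'pics/{n}9.png',q)
cv2.imwrite('pics/f.png',np.hstack([cv2.resize(cv2.imread(f'pics/{n}9.png'),(400,300)) for n in('scene','side')]))
E
```

```text
10.35 [ 0.4304 -0.0621  0.2385] bed -0.177 -0.1923 0.2185 [ 0.5  0.4 -0.1]
```

View pics/e.png

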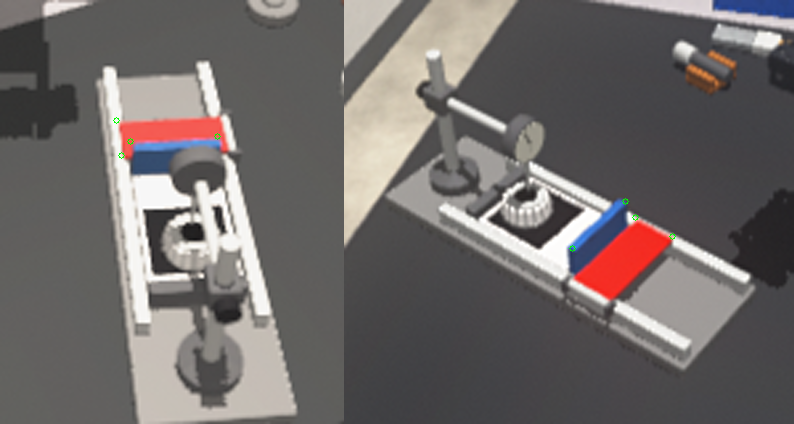

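View pics/f.png

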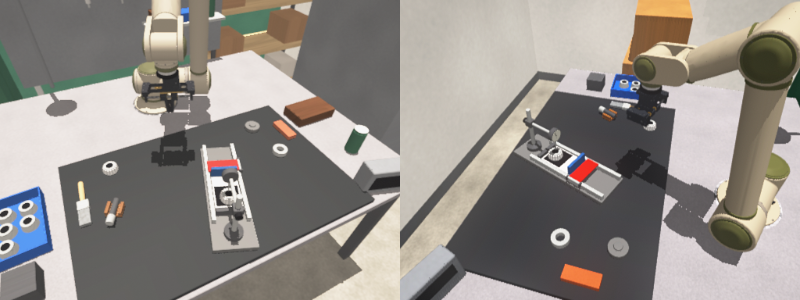

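The final pictures show the blue plate on the zero-travel marks and the red flap flat across the rails, its edge within about 1 to 2 px of the flat prediction. The cone is standing on its pad, the other things haven't moved, and the arm is clear.

```bash
python3 -c "
from cell import arm
print(arm.sign_off())"
```

```text
the job is handed in; nothing more can be done
None
```

The job is handed in: the carriage is home against its stop, the red keeper lies flat across the rails behind it, and the arm is drawn back clear. It took about 10.5 s on the robot's clock, and sign-off gives no verdict.

- **Carriage:** I pushed the blue end plate about 95 mm with shut fingertips until it met the stop at about 14 N. The picture afterwards put the plate's top corners on the positions predicted for zero travel.
- **Keeper:** I pushed the flap over from its outer side and pressed it down to about 13 N. The fingertips stopped 50 mm high, as expected for a flat flap. Its free edge was within 1–2 px of the predicted flat position, about 3 mm or more. I judged flatness mainly from the tip height, not the picture.
- **Cone and other things:** in the last pictures the cone stands upright on its pad. I compared the other things with the first pictures by eye only, not by measurement, and saw none displaced.
- **Arm:** it ended with only sensor-noise force readings, under 1 N.

One of the points I picked for the first position fit was wrong by about 10 px. I left it in the fit, which is built to discount outliers, and the later overlays agreed with the result.

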